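Sort the pantry counter into its trays

TASK

Tidy the pantry counter: stand the large cup in the wide bay of the two-bay tray and the small cup in its narrow bay, stand both coffee capsules upright in the round dish just as they stand now, and lay the teaspoon flat and lengthwise in the long tray. Set the cups down rather than dropping them, and leave the soap bottle and the sugar jar where they are.

Things in the scene. Friction and masses are not known exactly. Their poses are not given: they have to be found in the camera images.
- large_cup: White ceramic cup without a handle, standing mouth up: 64 mm across, 68 mm tall, wall 4 mm, almost straight sides (58 mm at the foot). Origin: centre of its underside; z up. About 0.2 kg. Belongs in the wide bay of cup_tray.
- small_cup: White ceramic espresso cup without a handle, standing mouth up: 48 mm across, 48 mm tall, wall 4 mm, almost straight sides (42 mm at the foot). Origin: centre of its underside; z up. About 0.1 kg. Belongs in the narrow bay of cup_tray.
- large_capsule: Large solid aluminium coffee capsule, standing on its flanged wide end: flange 44 mm across and 2 mm thick at the bottom, above it a near-cylindrical body 38 mm across, 36 mm tall in all. Origin: centre of its underside; z up. About 30 g. Belongs in dish.
- small_capsule: Small solid aluminium coffee capsule, standing on its flanged wide end: flange 34 mm across and 2 mm thick at the bottom, above it a near-cylindrical body 28 mm across, 28 mm tall in all. Origin: centre of its underside; z up. About 15 g. Belongs in dish.
- teaspoon: Steel teaspoon, 136 mm long, lying flat, roughly pointing away from the robot. Along its x: handle 11 mm wide from x = -68 to +2 mm, neck 7 mm wide up to the round bowl (33 mm across, 7 mm high, centre x = +52 mm). Handle and neck 6 mm thick, flat on the surface. Origin: underside, middle of its length; z up. About 40 g. Belongs in spoon_tray.
- cup_tray: Fixed wooden tray with two bays, 94 mm (its x) by 164 mm (its y, long axis), walls 4 mm thick, 18 mm high, floor 3 mm above the counter. Origin: underside centre. Both bays are 86 mm inside in x; the wide bay is 86 mm in y, centred at y = -35 mm; the narrow bay is 66 mm in y, centred at y = +45 mm; 4 mm divider at y = +10 mm. Turned up to 0.25 rad.
- spoon_tray: Fixed long wooden tray, one undivided bay: 98 mm (its x) by 190 mm (its y) outside, 90 by 182 mm inside, walls 4 mm thick and 18 mm high, floor 4 mm above the counter. Origin: underside centre; its long axis is its y. Turned up to 0.25 rad.
- dish: Fixed round wooden dish with a flat floor, 156 mm across outside, about 146 mm across inside, rim 16 mm high, floor 4 mm above the counter. Origin: underside centre. Both capsules stand in it side by side.
- soap_bottle: Bystander: clear pump soap bottle, 56 mm across, 165 mm tall. Origin: centre of its underside. Leave it alone.
- sugar_jar: Bystander: glass sugar jar with a steel lid, 68 mm across, 100 mm tall. Origin: centre of its underside. Leave it alone.
Mind the look-alikes: they are no part of the job. Leave any green or red look-alike of the cup_tray alone.

How it is judged:
At the end, for the whole second after the job is handed in: Each cup upright on the floor of its own bay (about 15 mm along, 25 mm across of its centre); both capsules flange down on the dish floor (within 60 mm of its centre); spoon flat on the long tray's floor (32 mm along, 45 mm across, 0.5 rad); all at rest. Standing: within 0.12-0.15 rad (x of large_cup in the frame of cup_tray between -0.025 and 0.025 m and y of large_cup in the frame of cup_tray between -0.051 and -0.019 m and z of large_cup in the frame of cup_tray between -0.001 and 0.007 m and angle between each of large_cup, small_cup, teaspoon's own z axis and vertical below 0.12 rad and x of small_cup in the frame of cup_tray between -0.025 and 0.025 m and y of small_cup in the frame of cup_tray between 0.031 and 0.059 m and z of small_cup in the frame of cup_tray between -0.001 and 0.007 m and horizontal distance between each of large_capsule, small_capsule and dish below 0.06 m and z of large_capsule in the frame of dish between 0 and 0.008 m and angle between each of large_capsule, small_capsule's own z axis and vertical below 0.15 rad and z of small_capsule in the frame of dish between 0 and 0.008 m and x of teaspoon in the frame of spoon_tray between -0.045 and 0.045 m and y of teaspoon in the frame of spoon_tray between -0.032 and 0.032 m and z of teaspoon in the frame of spoon_tray between -0.002 and 0.01 m and angle between the x axis of teaspoon and the y axis of spoon_tray, either way round below 0.5 rad and linear speed of each of large_cup, small_cup, large_capsule, small_capsule, teaspoon below 0.02 m/s and angular speed of each of large_cup, small_cup, large_capsule, small_capsule, teaspoon below 0.2 rad/s); the robot touches nothing.
It fails at once if soap bottle pushed more than 20 mm or tipped (distance of soap_bottle from where it was at the start of the episode above 0.02 m or angle between soap_bottle's own z axis and vertical above 0.3 rad).
It fails at once if sugar jar pushed more than 20 mm or tipped (distance of sugar_jar from where it was at the start of the episode above 0.02 m or angle between sugar_jar's own z axis and vertical above 0.3 rad).
It fails at once if large cup dropped: falling freely, untouched by the fingers, its underside still more than 25 mm above the counter (height (world z) of large_cup above 0.025 m and linear speed of large_cup above 0.3 m/s and contact force between large_cup and the fingers below 0.01 N).
It fails at once if small cup dropped: falling freely, untouched by the fingers, its underside still more than 25 mm above the counter (height (world z) of small_cup above 0.025 m and linear speed of small_cup above 0.3 m/s and contact force between small_cup and the fingers below 0.01 N).
It also fails if it takes over 128 s, if anything falls off the work surface, if the arm or the gripper's body presses on something with over 40 N, if the wrist force passes 120 N, or if a joint passes its speed limit or range.

ROBOT

A 6-joint arm with a two-finger parallel gripper is mounted at the origin on the work surface. World frame = base frame: x ahead of the robot, y to its left, z up, the work surface at z = 0. Lengths are in m, angles in rad, forces in N, time in s.
With the tool pointing down it reaches from about 0.375 to 0.9 m from the base axis. Payload 3.1 kg.
Tool frame: the origin (TCP) lies on the centre line of the jaws, within the pads' length; the fingertips stand 25 mm ahead of it and the grasp point (between the pads) lies 6 mm ahead of it (manip.tip_extent is the distance from the TCP to the fingertips, in m); z points along the fingers, y is the line along which they close (so a half turn about z gives the same grasp; the last joint's range is limited). The gripper opens to 85 mm and grips with 20 to 120 N. Pads are 22 mm wide; open, the fingers measure 114 mm over their backs; the gripper's body (76 mm by 85 mm) begins 54 mm behind the grasp point. The pads swing forward as they close: fully open they stand 13 mm farther back than shut.
Start: joints at [-1.399, 0.527, 1.433, -0, 1.181, -0.178], TCP at [0.215, -0.587, 0.256] pointing down, gripper open.
Joint ranges: [-3.08, 3.08], [-0.75, 2.2], [0.22, 2.44], [-1.43, 4.57], [0, 2.65], [-2.85, 2.85]. Speed limits (rad/s): [2.79, 2.79, 3.14, 3.14, 3.14, 3.14].

INTERFACE

Orientations are given as a unit quaternion [x, y, z, w].
In Python, from station import readout, imaging, order, manip gives the robot as it stands.
- The arm moves only by the tool move_arm, never from a script. Its argument "rows" is a list of rows, each a list of 7 numbers: the turn, a rotation vector about the tool's x, y, z in degrees, then the shift along the tool's x, y, z in mm, then the closure, from 0 (fully open) to 1 (shut). A call has 1 to 12 rows; each row is the pose to reach, as a shift and turn from the pose commanded when the call began, along the tool's axes at that moment; what a row does not reach only later rows make up. A row lasts 1/12 s, in which the tool goes at most 41.7 mm and 7.16 degrees, less where a joint would pass 70% of its speed; a pose out of reach is approached as far as the arm can. A call with a gripper value outside its range is refused whole. The fingers move at their own pace and stop on an object; "squeeze" is the grip in N (left out, the last holds). Time passes only in rows, so rows that repeat a pose let the fingers close. It gives the time, the measured TCP pose, the force, the opening and the grip force at its end, in the units of the state.
- readout.sense(): the state, without advancing time (a new reading comes with each control period).
- imaging.snapshot(name): name is "side" or "top" or "wrist"; returns a dict with "img" (400x640x3 uint8, red, green, blue), "z_map" (400x640 float32, m along the optical axis (not along the pixel's ray), 0 where there is no reading), "fovy" (degrees; the focal length in pixels is half the picture's height over the tangent of half this angle, whatever the lens; pixels are square), "cx", "cy" (the principal point, pixels), "rvec" (rotation vector, rad) and "tvec" (3), from world to camera coordinates, as OpenCV has them. Camera axes: x right, y down, z forward; pixel columns grow to the right and rows downward; lengths in m; the calibration is good to about 2 mm. A picture is of the moment at which its call begins.
- order.sign_off(): hands the job in; it is judged then, once.
The state is a dict: "t": time; "q": joint angles; "qd": joint speeds; "tau": joint torques, N m; "tcp_pos": TCP position; "tool_rot": TCP orientation; "force": force on the tool from outside, world axes, zero at the start; "ft_torque": the same for the moment, N m; "finger_gap": opening from 0.0 (shut) to 1.0 (fully open); "gripper_force": force on a finger pad.
Only numpy, scipy, OpenCV 4.12 (cv2) and the standard library are available. Lean on these libraries where they do the work, as an engineer would, in place of code of your own. Each camera call takes 0.05 s, during which the arm holds its last target. There are 200 camera calls.

## Working session

There is one attempt and no reset: what is moved stays moved. The work goes in short steps, Python scripts to look and compute and a tool call to move; the robot and the scene stay as the last step left them, time stands still between calls to the robot, and variables do not carry over. Pictures are saved under pics/ and viewed, at most 14 in all, crops included, and the job is handed in when it is done.

Besides the shell and the picture viewer there is one more tool, called after "Request:" in YAML: its name, and indented under it one key for each argument. move_arm: Moves the arm, as the interface text tells. Its arguments: {"type":"object","properties":{"rows":{"type":"array"},"squeeze":{"type":"number"}},"required":["rows"]}

```bash
ls; mkdir -p pics; cat > h.py <<'E'
import numpy as np, cv2
from station import readout, imaging, order, manip
def snap(n,f=None):
    s=imaging.snapshot(n)
    s['f']=200/np.tan(np.radians(s['fovy'])/2); s['R']=cv2.Rodrigues(np.array(s['rvec'],float))[0]; s['t']=np.array(s['tvec'],float).ravel()
    if f: cv2.imwrite('pics/'+f,s['img'][:,:,::-1])
    return s
def cloud(s):
    v,u=np.mgrid[0:400,0:640]; z=s['z_map']
    c=np.stack([(u-s['cx'])/s['f']*z,(v-s['cy'])/s['f']*z,z],-1)
    p=(c-s['t'])@s['R']; p[z<=0]=np.nan; return p
def ray(s,u,v,h):
    d=s['R'].T@np.array([(u-s['cx'])/s['f'],(v-s['cy'])/s['f'],1]); o=-s['R'].T@s['t']
    return o+d*(h-o[2])/d[2]
E
python3 - <<'E'
from h import *
for n in('top','side'):
    s=snap(n,n+'0.png'); print(n,s['fovy'],s['cx'],s['cy'],-s['R'].T@s['t'],s['R'].round(2).tolist())
    np.savez(n+'0.npz',**{k:s[k] for k in s})
s=readout.sense(); print({k:np.round(s[k],3) for k in s}, manip.tip_extent)
E
```

```text
pics
top 50.26440529972673 315.0106609912901 200.56568923700928 [ 0.46106127 -0.0211729   1.44989139] [[0.02, -1.0, 0.0], [-1.0, -0.02, -0.09], [0.09, -0.0, -1.0]]
side 51.034425795303605 323.08149458838915 203.50776463804428 [ 0.38110862 -1.01487341  0.85914308] [[0.97, -0.23, -0.01], [-0.15, -0.6, -0.78], [0.17, 0.76, -0.62]]
{'t': np.float64(0.1), 'q': array([-1.398,  0.528,  1.434, -0.   ,  1.181, -0.179]), 'qd': array([ 0.001, -0.003, -0.002,  0.001, -0.002,  0.   ]), 'tau': array([-1.0000e-03, -4.4331e+01, -1.7859e+01, -0.0000e+00,  4.0000e-03,
        0.0000e+00]), 'tcp_pos': array([ 0.215, -0.586,  0.255]), 'tool_rot': array([ 0.985,  0.175, -0.   , -0.001]), 'force': array([0.655, 0.092, 0.445]), 'ft_torque': array([-0.001, -0.003,  0.013]), 'gripper_force': np.float64(0.0), 'finger_gap': np.float64(1.001)} 0.025
```

View pics/top0.png

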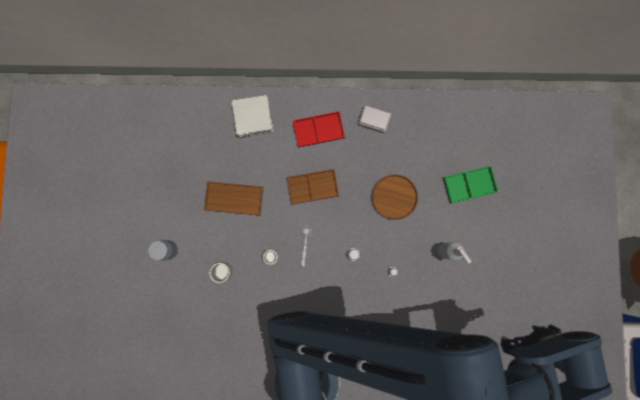

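View pics/side0.png

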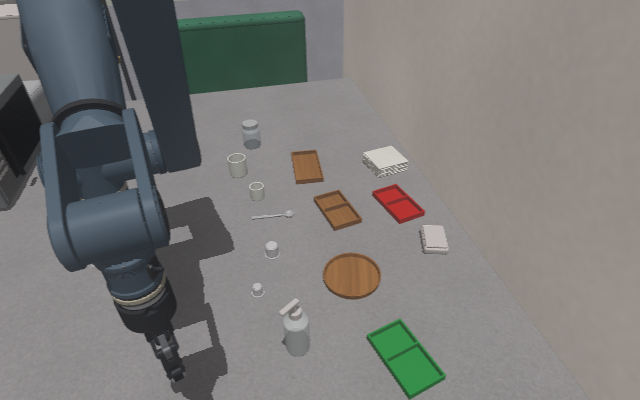

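The top view has the jar at (161,250), large cup (220,272), small cup (270,256), spoon (305,247, bowl at the top), large capsule (353,254), small capsule (392,271) and soap bottle (457,252). The spoon tray is at (234,198), the brown cup tray at (313,187) and the dish at (394,197). The side view shows the same items unoccluded, so I'll measure in both views.

```bash
cat > m.py <<'E'
from h import *
pr={}
for n in('top','side'):
    s=dict(np.load(n+'0.npz')); p=cloud(s); hsv=cv2.cvtColor(s['img'],cv2.COLOR_RGB2HSV)
    tab=(abs(p[...,2])<.008)&(p[...,0]>.35)&(p[...,0]<.8)&(abs(p[...,1])<.4)
    print(n,'table z',np.median(p[...,2][tab]),p[...,2][tab].std())
    w=((hsv[...,0]<18)&(hsv[...,1]>90)&(hsv[...,2]>40)&(p[...,0]>.3)&(p[...,0]<.75)&(abs(p[...,1])<.5)).astype(np.uint8)
    for c in cv2.findContours(w,cv2.RETR_EXTERNAL,cv2.CHAIN_APPROX_NONE)[0]:
        if cv2.contourArea(c)<300: continue
        m=np.zeros_like(w); cv2.drawContours(m,[c],-1,1,-1); z=p[...,2][m>0]
        q=np.array([ray(s,u,v,.018)[:2] for u,v in c[:,0]])
        r=cv2.minAreaRect((q*1000).astype(np.float32)); print(' wood',np.round(r[0]),np.round(r[1]),round(r[2],1),'z pct',np.nanpercentile(z,[10,50,90]).round(4))
    g=(p[...,2]>.007)&(p[...,0]>.3)&(p[...,0]<.56)&(abs(p[...,1])<.5)&(p[...,2]<.2)&(w==0)
    k,l,st,ce=cv2.connectedComponentsWithStats(g.astype(np.uint8))
    for i in range(1,k):
        if st[i,4]<12: continue
        P=p[l==i]; zt=np.percentile(P[:,2],95); T=P[P[:,2]>zt-.006]
        lo,hi=T[:,:2].min(0),T[:,:2].max(0)
        print(' obj',st[i].tolist(),'top z',zt.round(4),'mid',((lo+hi)/2).round(4),'size',(hi-lo).round(4))
E
python3 m.py
```

```text
top table z 0.0012948337566862354 0.0030752662286316953
 wood [602. 255.] [189.  97.] 85.5 z pct [0.0007 0.0053 0.0152]
 wood [ 614. -290.] [149. 152.] 0.9 z pct [0.0012 0.0054 0.0117]
 wood [646. -12.] [ 94. 164.] 10.7 z pct [0.0002 0.0048 0.0168]
 obj [305, 234, 5, 8, 14] top z 0.0115 mid [0.4724 0.0037] size [0.0237 0.0133]
 obj [149, 240, 30, 21, 506] top z 0.1042 mid [0.4253 0.4691] size [0.0565 0.0586]
 obj [439, 241, 33, 23, 432] top z 0.1664 mid [ 0.4264 -0.4736] size [0.0415 0.0352]
 obj [302, 247, 5, 14, 22] top z 0.0117 mid [0.4189 0.0126] size [0.0433 0.0126]
 obj [348, 248, 12, 12, 105] top z 0.0408 mid [ 0.4205 -0.1527] size [0.0329 0.0328]
 obj [263, 250, 16, 14, 124] top z 0.0528 mid [0.4086 0.1222] size [0.0424 0.0459]
 obj [210, 262, 23, 21, 274] top z 0.0709 mid [0.3561 0.2806] size [0.0603 0.0627]
 obj [389, 268, 9, 8, 59] top z 0.0316 mid [ 0.3635 -0.2843] size [0.0197 0.023 ]
side table z 0.0011735748041989593 0.0021819182746431573
 wood [ 614. -296.] [158. 152.] 76.1 z pct [0.0028 0.0053 0.0143]
 wood [646. -18.] [ 99. 180.] 10.6 z pct [0.0021 0.0059 0.0185]
 wood [601. 248.] [212.  97.] 85.3 z pct [0.0029 0.0059 0.0167]
 obj [243, 119, 19, 30, 451] top z 0.102 mid [0.4281 0.4686] size [0.0557 0.0592]
 obj [228, 153, 20, 25, 392] top z 0.069 mid [0.3584 0.2853] size [0.061  0.0718]
 obj [250, 182, 15, 19, 235] top z 0.0489 mid [0.4099 0.1237] size [0.0446 0.0494]
 obj [266, 241, 13, 16, 177] top z 0.0384 mid [ 0.4214 -0.152 ] size [0.0329 0.0337]
 obj [252, 283, 12, 13, 114] top z 0.0298 mid [ 0.3655 -0.285 ] size [0.0257 0.0225]
 obj [279, 298, 32, 58, 1221] top z 0.1645 mid [ 0.4263 -0.4716] size [0.0451 0.035 ]
```

Request:
move_arm:
  rows:
    - [0,0,-35,122,-116,60,0]
    - [0,0,-69.8,245,-231,125,0]
    - [0,0,-69.8,245,-231,125,0]
    - [0,0,-69.8,245,-231,125,0]
    - [0,0,-69.8,245,-231,125,0]
    - [0,0,-69.8,245,-231,125,0]
    - [0,0,-69.8,245,-231,125,0]
    - [0,0,-69.8,245,-231,125,0]
    - [0,0,-69.8,245,-231,125,0]
    - [0,0,-69.8,245,-231,125,0]
    - [0,0,-69.8,245,-231,125,0]
    - [0,0,-69.8,245,-231,125,0]
  squeeze: 30

```text
t: 1.1
tcp_pos: [0.3659, -0.2859, 0.1312]
tool_rot: [0.708, 0.706, -0.0, 0.0]
force: [-0.1, -0.0, 0.7]
finger_gap: 1.002
gripper_force: 0.0
```

```bash
cat > w.py <<'E'
from h import *
import sys
s=snap('wrist',sys.argv[1]); r=readout.sense(); print(r['t'],np.round(r['tcp_pos'],4),np.round(r['tool_rot'],3),r['finger_gap'])
p=cloud(s); g=((p[...,2]>.009)&(p[...,2]<.09)).astype(np.uint8)
k,l,st,ce=cv2.connectedComponentsWithStats(g)
for i in range(1,k):
    if st[i,4]<150: continue
    P=p[l==i]; zt=np.percentile(P[:,2],90); T=P[P[:,2]>zt-.005]; lo,hi=np.percentile(T[:,:2],[1,99],axis=0)
    print(st[i].tolist(),zt.round(4),((lo+hi)/2).round(4),(hi-lo).round(4))
E
python3 w.py w1.png
```

```text
1.15 [ 0.3658 -0.2866  0.1314] [ 0.709  0.706 -0.     0.001] 1.0003342515668114
[385, 0, 57, 18, 686] 0.0346 [ 0.4188 -0.1657] [0.0212 0.004 ]
[564, 113, 76, 193, 2366] 0.0168 [ 0.5695 -0.2957] [0.0644 0.1349]
[299, 178, 40, 44, 1395] 0.0287 [ 0.3636 -0.2812] [0.024  0.0241]
[388, 374, 40, 20, 445] 0.0232 [ 0.4363 -0.4355] [0.0183 0.0031]
```

View pics/w1.png

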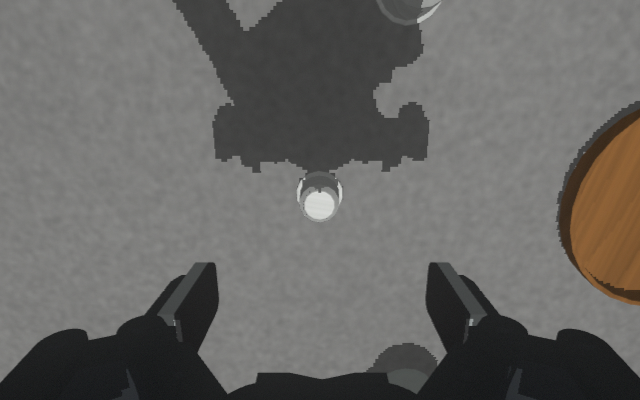

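The wrist view shows the small capsule centred between the fingers at (320,200), with the dish on the right. I'll descend, grip it and lift.

Request:
move_arm:
  rows:
    - [0,0,0,3,-2,35,0.3]
    - [0,0,0,3,-2,70,0.3]
    - [0,0,0,3,-2,90,0.3]
    - [0,0,0,3,-2,101,0.3]
    - [0,0,0,3,-2,101,0.3]
    - [0,0,0,3,-2,101,1]
    - [0,0,0,3,-2,101,1]
    - [0,0,0,3,-2,101,1]
    - [0,0,0,3,-2,101,1]
    - [0,0,0,3,-2,101,1]
    - [0,0,0,3,-2,101,1]
    - [0,0,0,3,-2,101,1]
  squeeze: 30

```text
t: 2.15
tcp_pos: [0.364, -0.2838, 0.0315]
tool_rot: [0.708, 0.707, -0.0, 0.002]
force: [-2.2, -1.8, 7.4]
finger_gap: 0.313
gripper_force: 30.2
```

Request:
move_arm:
  rows:
    - [0,0,0,0,0,-20,1]
    - [0,0,0,0,0,-45,1]
    - [0,0,0,-4,25,-60,1]
    - [0,0,0,-10,60,-60,1]
    - [0,0,0,-15,100,-60,1]
    - [0,0,0,-21,140,-60,1]
    - [0,0,0,-27,180,-60,1]
    - [0,0,0,-33,215,-60,1]
    - [0,0,0,-37,240,-60,1]
    - [0,0,0,-38,250,-55,1]
    - [0,0,0,-38,250,-40,1]
    - [0,0,0,-38,250,-25,1]

```text
t: 3.15
tcp_pos: [0.6135, -0.3207, 0.0547]
tool_rot: [0.707, 0.707, -0.0, 0.0]
force: [-0.6, -0.5, -0.2]
finger_gap: 0.308
gripper_force: 29.8
```

Request:
move_arm:
  rows:
    - [0,0,0,0,0,10,1]
    - [0,0,0,0,0,18,1]
    - [0,0,0,0,0,20,1]
    - [0,0,0,0,0,20,1]
    - [0,0,0,0,0,20,0.4]
    - [0,0,0,0,0,20,0.4]
    - [0,0,0,0,0,20,0.4]
    - [0,0,0,0,0,0,0.4]
    - [0,0,0,0,0,-30,0.4]
    - [0,0,0,0,0,-60,0.3]
    - [0,0,0,0,0,-60,0.3]

```text
t: 4.07
tcp_pos: [0.6167, -0.3237, 0.1217]
tool_rot: [0.708, 0.706, 0.001, 0.006]
force: [0.9, 0.1, 1.0]
finger_gap: 0.701
gripper_force: 0.0
```

```bash
python3 w.py w2.png
```

```text
4.1167 [ 0.6156 -0.323   0.1193] [0.708 0.706 0.001 0.004] 0.7037942212817512
[195, 22, 246, 246, 7776] 0.0167 [ 0.615  -0.2889] [0.1518 0.1518]
[291, 178, 42, 49, 1652] 0.0327 [ 0.6109 -0.3174] [0.0242 0.0241]
[376, 366, 26, 17, 188] 0.0185 [ 0.6725 -0.4619] [0.0092 0.0067]
```

View pics/w2.png

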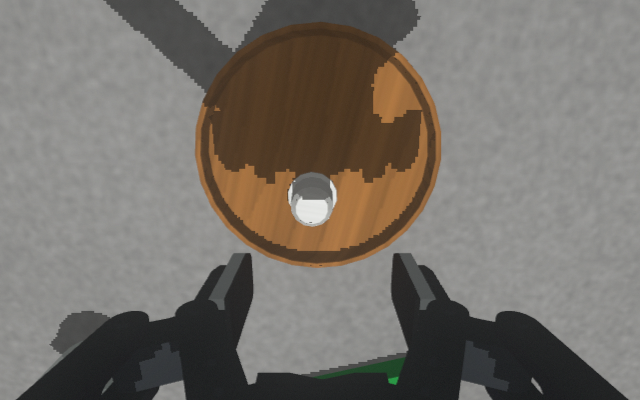

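The wrist view shows the small capsule upright in the dish at (312,205), with the dish rim centre near (318,145). Next is the large capsule.

Request:
move_arm:
  rows:
    - [0,0,0,25,-28,0,0.2]
    - [0,0,0,51,-58,0,0.2]
    - [0,0,0,77,-88,0,0.2]
    - [0,0,0,103,-118,0,0.2]
    - [0,0,0,129,-148,0,0.2]
    - [0,0,0,152,-173,0,0.2]
    - [0,0,0,169,-193,0,0.2]
    - [0,0,0,169,-193,0,0.2]
    - [0,0,0,169,-193,25,0.2]
    - [0,0,0,169,-193,50,0.2]
    - [0,0,0,169,-193,72,0.2]
    - [0,0,0,169,-193,82,0.2]

```text
t: 5.12
tcp_pos: [0.4199, -0.1515, 0.0308]
tool_rot: [0.708, 0.706, -0.0, -0.002]
force: [-0.8, -0.2, -0.6]
finger_gap: 0.797
gripper_force: 0.0
```

Request:
move_arm:
  rows:
    - [0,0,0,0,0,0,0.2]
    - [0,0,0,0,0,0,1]
    - [0,0,0,0,0,0,1]
    - [0,0,0,0,0,0,1]
    - [0,0,0,0,0,0,1]
    - [0,0,0,0,0,0,1]
    - [0,0,0,0,0,0,1]

```text
t: 5.7
tcp_pos: [0.4213, -0.1522, 0.0343]
tool_rot: [0.708, 0.707, 0.0, 0.001]
force: [0.6, -0.0, 6.5]
finger_gap: 0.431
gripper_force: 30.7
```

Request:
move_arm:
  rows:
    - [0,0,0,0,0,-20,1]
    - [0,0,0,0,0,-45,1]
    - [0,0,0,-10,20,-60,1]
    - [0,0,0,-28,52,-60,1]
    - [0,0,0,-47,86,-60,1]
    - [0,0,0,-66,120,-60,1]
    - [0,0,0,-84,154,-60,1]
    - [0,0,0,-98,180,-60,1]
    - [0,0,0,-106,195,-60,1]
    - [0,0,0,-106,195,-55,1]
    - [0,0,0,-106,195,-40,1]
    - [0,0,0,-106,195,-25,1]

```text
t: 6.7
tcp_pos: [0.6148, -0.2577, 0.0582]
tool_rot: [0.708, 0.707, -0.0, -0.0]
force: [-0.0, 0.7, -1.2]
finger_gap: 0.431
gripper_force: 30.5
```

Request:
move_arm:
  rows:
    - [0,0,0,0,0,10,1]
    - [0,0,0,0,0,18,1]
    - [0,0,0,0,0,20,1]
    - [0,0,0,0,0,20,1]
    - [0,0,0,0,0,20,0.3]
    - [0,0,0,0,0,20,0.3]
    - [0,0,0,0,0,20,0.3]
    - [0,0,0,0,0,0,0.3]
    - [0,0,0,0,0,-30,0.3]
    - [0,0,0,0,0,-60,0.3]
    - [0,0,0,0,0,-82,0.3]
    - [0,0,0,0,0,-82,0.3]

```text
t: 7.7
tcp_pos: [0.6186, -0.26, 0.1462]
tool_rot: [0.708, 0.707, 0.001, 0.005]
force: [0.6, 0.2, 1.1]
finger_gap: 0.7
gripper_force: 0.0
```

```bash
python3 w.py w3.png
```

```text
7.75 [ 0.6174 -0.2593  0.1438] [0.708 0.706 0.001 0.004] 0.703568598532189
[212, 131, 207, 134, 2619] 0.0168 [ 0.615  -0.2617] [0.1523 0.0983]
[616, 142, 24, 57, 765] 0.0208 [ 0.843  -0.2461] [0.0106 0.0265]
[287, 164, 55, 62, 2625] 0.0409 [ 0.6142 -0.2543] [0.0331 0.033 ]
[293, 250, 35, 44, 1274] 0.0327 [ 0.6106 -0.3169] [0.0237 0.0232]
[251, 279, 140, 45, 1486] 0.0167 [ 0.6189 -0.3505] [0.1083 0.0309]
```

Request:
move_arm:
  rows:
    - [0,0,-7,25,-17,-40,0.3]
    - [0,0,-14,52,-36,-40,0.3]
    - [0,0,-21,82,-56,-40,0.4]
    - [0,0,-28,112,-76,-40,0.5]
    - [0,0,-35,142,-97,-40,0.5]
    - [0,0,-42,172,-117,-40,0.5]
    - [0,0,-49,202,-137,-40,0.5]
    - [0,0,-56,228,-155,-40,0.5]
    - [0,0,-63,250,-170,-40,0.5]
    - [0,0,-70,266,-181,-40,0.5]
    - [0,0,-77,266,-181,-40,0.5]
    - [0,0,-78,266,-181,-40,0.5]

```text
t: 8.75
tcp_pos: [0.4332, 0.0094, 0.1795]
tool_rot: [0.103, 0.995, 0.0, -0.001]
force: [-0.4, 0.3, -0.0]
finger_gap: 0.499
gripper_force: 0.0
```

Request:
move_arm:
  rows:
    - [0,0,0,0,0,0,0.5]
    - [0,0,0,0,0,0,0.5]
    - [0,0,0,0,0,0,0.5]

```text
t: 9.0
tcp_pos: [0.4355, 0.0076, 0.18]
tool_rot: [0.107, 0.994, -0.0, 0.0]
force: [-0.3, 0.1, -0.5]
finger_gap: 0.501
gripper_force: 0.0
```

```bash
python3 w.py w4.png
```

```text
9.05 [0.4355 0.0075 0.1801] [ 0.107  0.994 -0.     0.   ] 0.49993660868481055
[627, 0, 13, 40, 375] 0.0171 [0.3614 0.2552] [0.0228 0.0053]
[430, 89, 85, 71, 3632] 0.0483 [0.4073 0.1252] [0.0457 0.0461]
[519, 250, 121, 84, 1720] 0.0187 [0.5777 0.2124] [0.0627 0.0999]
[269, 333, 113, 41, 1171] 0.0187 [ 0.6064 -0.0184] [0.0299 0.0965]
[549, 338, 91, 20, 931] 0.0185 [0.6468 0.2285] [0.0102 0.0767]
[0, 346, 92, 54, 749] 0.0168 [ 0.5586 -0.3005] [0.0415 0.1053]
```

View pics/w4.png

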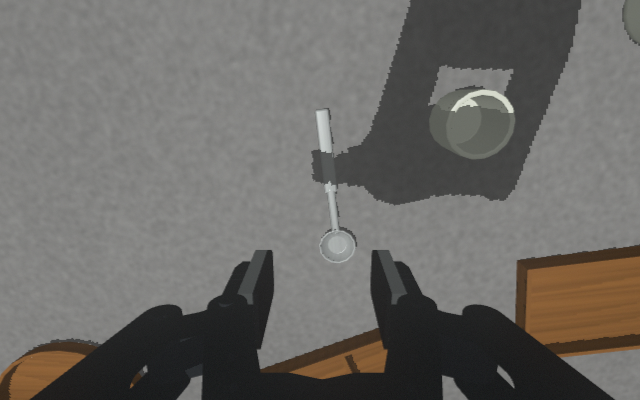

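The spoon's handle end is at (322,109), its bowl centre at (338,245), and the handle-neck step at about (331,190). Casting these.

```bash
python3 - <<'E'
from h import *
s=snap('wrist'); p=cloud(s)
for u,v in((322,109),(331,190),(338,245),(339,263)): print(ray(s,u,v,.006).round(4), p[v,u].round(4))
a,b=ray(s,322.5,109,.006),ray(s,338.5,263,.004); d=b-a; L=np.hypot(*d[:2]); yaw=np.degrees(np.arctan2(d[1],d[0])); print('L',L,'yaw',yaw,'x+15 pt',(a+d*(83/136)).round(4),'origin',((a+b)/2).round(4))
t=readout.sense()['tcp_pos']; print(t, 'height rel', np.nanmedian(p[150:190,324:330,2]))
E
```

```text
[0.3763 0.0215 0.006 ] [0.3763 0.0215 0.0062]
[0.4431 0.0148 0.006 ] [0.4428 0.0149 0.0069]
[0.4941 0.0105 0.006 ] [0.4957 0.0104 0.0026]
[0.5117 0.0079 0.006 ] [0.5144 0.0076 0.0007]
L 0.13699026513882004 yaw -6.0794944205699375 x+15 pt [0.4595 0.013  0.0048] origin [0.4445 0.0146 0.005 ]
[0.4353958  0.00757519 0.18013005] height rel 0.006230072293005273
```

Request:
move_arm:
  rows:
    - [0,0,-6,-12,5,30,0.6]
    - [0,0,-6,-24,10,65,0.6]
    - [0,0,-6,-24,10,95,0.6]
    - [0,0,-6,-24,10,120,0.6]
    - [0,0,-6,-24,10,138,0.6]
    - [0,0,-6,-24,10,148,0.6]
    - [0,0,-6,-24,10,152,0.6]
    - [0,0,-6,-24,10,154,0.6]
    - [0,0,-6,-24,10,154,0.6]
    - [0,0,-6,-24,10,154,0.8]
    - [0,0,-6,-24,10,154,1]
    - [0,0,-6,-24,10,154,1]
  squeeze: 40

```text
t: 10.1
tcp_pos: [0.4612, 0.0127, 0.0274]
tool_rot: [0.053, 0.999, -0.0, 0.001]
force: [0.3, 0.2, 3.7]
finger_gap: 0.064
gripper_force: 39.2
```

Request:
move_arm:
  rows:
    - [0,0,0,0,0,0,1]
    - [0,0,0,0,0,0,1]
    - [0,0,0,0,0,0,1]
    - [0,0,0,0,0,0,1]

```text
t: 10.43
tcp_pos: [0.4613, 0.0127, 0.0274]
tool_rot: [0.053, 0.999, -0.0, 0.001]
force: [-0.2, -0.3, 6.8]
finger_gap: 0.061
gripper_force: 39.5
```

Request:
move_arm:
  rows:
    - [0,0,0,0,0,-25,1]
    - [0,0,7,0,0,-55,1]
    - [0,0,14,-6,12,-80,1]
    - [0,0,21,-18,37,-90,1]
    - [0,0,28,-32,65,-90,1]
    - [0,0,35,-46,94,-90,1]
    - [0,0,42,-60,124,-90,1]
    - [0,0,49,-75,154,-90,1]
    - [0,0,56,-89,182,-90,1]
    - [0,0,63,-101,208,-90,1]
    - [0,0,70,-110,227,-90,1]
    - [0,0,77,-116,238,-90,1]

```text
t: 11.43
tcp_pos: [0.6021, 0.2398, 0.1166]
tool_rot: [0.665, 0.747, 0.001, 0.0]
force: [-0.2, -0.1, -0.3]
finger_gap: 0.058
gripper_force: 39.3
```

```bash
python3 w.py w5.png
```

```text
11.4833 [0.6034 0.2409 0.1167] [0.666 0.746 0.002 0.001] 0.054537488406825624
[230, 3, 216, 305, 7334] 0.0189 [0.6027 0.2621] [0.1085 0.1865]
[606, 232, 34, 168, 3370] 0.0292 [0.8328 0.162 ] [0.0144 0.0604]
[0, 298, 76, 97, 5168] 0.0472 [0.4184 0.1265] [0.0269 0.0459]
```

View pics/w5.png

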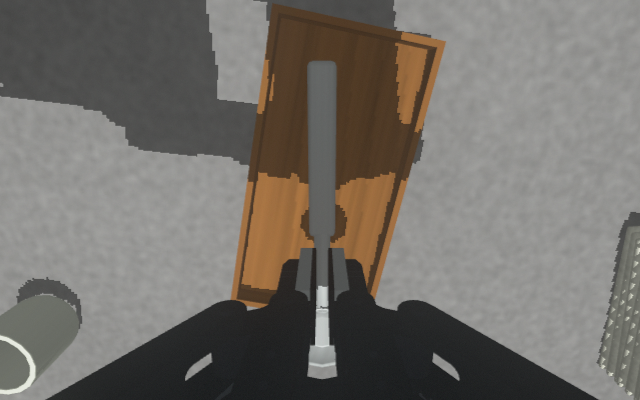

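The spoon is held level over the tray, with its handle end at (322,65). I'll finish the turn and lower it.

Request:
move_arm:
  rows:
    - [0,0,6,3,0,10,1]
    - [0,0,11.5,3,0,30,1]
    - [0,0,11.5,3,0,50,1]
    - [0,0,11.5,3,0,65,1]
    - [0,0,11.5,3,0,75,1]
    - [0,0,11.5,3,0,82,1]
    - [0,0,11.5,3,0,85,1]
    - [0,0,11.5,3,0,85,1]
    - [0,0,11.5,3,0,85,0.75]
    - [0,0,11.5,3,0,85,0.75]
    - [0,0,11.5,3,0,85,0.75]
    - [0,0,11.5,3,0,85,0.75]

```text
t: 12.48
tcp_pos: [0.6012, 0.2402, 0.0317]
tool_rot: [0.735, 0.678, 0.0, 0.0]
force: [1.3, -0.1, -0.2]
finger_gap: 0.251
gripper_force: 0.0
```

Request:
move_arm:
  rows:
    - [0,0,0,0,0,-15,0.75]
    - [0,0,0,0,0,-45,0.75]
    - [0,0,0,0,0,-85,0.7]
    - [0,0,0,0,0,-120,0.5]
    - [0,0,0,0,0,-130,0.3]
    - [0,0,0,0,0,-130,0]
    - [0,0,0,0,0,-130,0]

```text
t: 13.07
tcp_pos: [0.6007, 0.2402, 0.1616]
tool_rot: [0.735, 0.678, 0.0, 0.0]
force: [-0.3, -0.5, 0.1]
finger_gap: 0.852
gripper_force: 0.0
```

```bash
python3 w.py w6.png
```

```text
13.1167 [0.5998 0.2399 0.1602] [ 0.735  0.678 -0.001 -0.001] 0.9267098504784421
[250, 32, 146, 252, 5875] 0.0189 [0.6026 0.2584] [0.1085 0.1929]
[303, 75, 39, 175, 2007] 0.0113 [0.598  0.2584] [0.0287 0.1318]
[0, 119, 42, 85, 2526] 0.0397 [0.3813 0.2777] [0.0151 0.0372]
[599, 149, 41, 163, 5395] 0.0405 [0.8253 0.192 ] [0.021  0.1145]
[87, 308, 55, 22, 531] 0.0231 [0.412 0.143] [0.0341 0.0139]
[321, 354, 101, 25, 778] 0.0185 [0.6396 0.0724] [0.0723 0.0134]
[603, 354, 37, 43, 572] 0.0183 [0.8629 0.0421] [0.0336 0.0408]
```

View pics/w6.png

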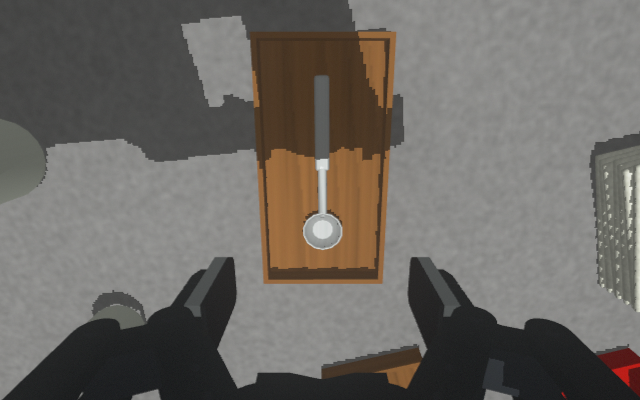

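The spoon lies flat and lengthwise in the tray at (322,160). Next is the large cup.

Request:
move_arm:
  rows:
    - [0,0,0,3,-25,0,0]
    - [0,0,0,6,-60,0,0]
    - [0,0,0,9,-98,0,0]
    - [0,0,0,12,-136,0,0]
    - [0,0,0,16,-174,0,0]
    - [0,0,0,20,-210,0,0]
    - [0,0,0,22,-235,0,0]
    - [0,0,0,23,-246,0,0]
    - [0,0,0,23,-246,0,0]
    - [0,0,0,23,-246,0,0]
    - [0,0,0,23,-246,0,0]

```text
t: 14.03
tcp_pos: [0.3598, 0.2831, 0.161]
tool_rot: [0.735, 0.678, 0.001, 0.0]
force: [0.2, -0.4, 0.3]
finger_gap: 0.998
gripper_force: 0.0
```

```bash
python3 w.py w7.png
```

```text
14.0833 [0.3599 0.283  0.1611] [0.735 0.678 0.001 0.   ] 0.9986791274867934
[547, 69, 93, 240, 4434] 0.0188 [0.581  0.2596] [0.0692 0.1924]
[597, 137, 43, 139, 1316] 0.0114 [0.5977 0.247 ] [0.0299 0.1098]
[266, 150, 101, 110, 5845] 0.0683 [0.3562 0.2856] [0.0615 0.0619]
[363, 331, 63, 63, 2515] 0.0474 [0.4088 0.1326] [0.0412 0.035 ]
```

View pics/w7.png

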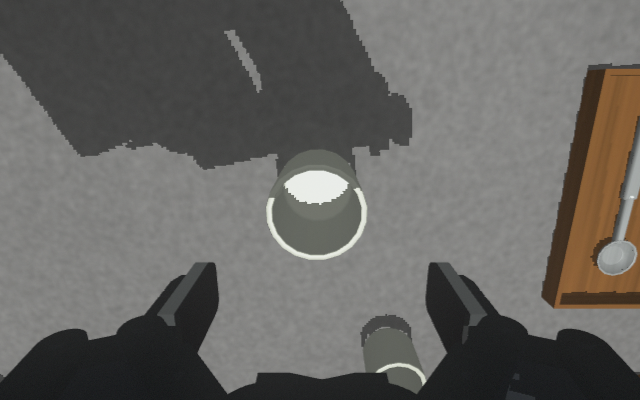

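The cup rim is centred at (316,213) and the fingers' midline at about 322. I'll shift 4 mm, descend and grip.

Request:
move_arm:
  rows:
    - [0,0,0,0,-4,20,0]
    - [0,0,0,0,-4,45,0]
    - [0,0,0,0,-4,70,0]
    - [0,0,0,0,-4,90,0]
    - [0,0,0,0,-4,105,0]
    - [0,0,0,0,-4,113,0]
    - [0,0,0,0,-4,115,0]
    - [0,0,0,0,-4,115,1]
    - [0,0,0,0,-4,115,1]
    - [0,0,0,0,-4,115,1]
    - [0,0,0,0,-4,115,1]
    - [0,0,0,0,-4,115,1]
  squeeze: 40

```text
t: 15.08
tcp_pos: [0.3543, 0.2834, 0.0472]
tool_rot: [0.735, 0.678, 0.001, 0.0]
force: [0.5, -1.5, 4.1]
finger_gap: 0.738
gripper_force: 44.5
```

```bash
python3 -c "
from h import *
r=readout.sense();print({k:np.round(r[k],4) for k in('tcp_pos','finger_gap','gripper_force','force')})"
```

```text
{'tcp_pos': array([0.3543, 0.2834, 0.0472]), 'finger_gap': np.float64(0.7384), 'gripper_force': np.float64(44.4792), 'force': array([ 0.4838, -1.4724,  4.1204])}
```

Request:
move_arm:
  rows:
    - [0,0,0,0,0,-10,1]
    - [0,0,0,0,0,-30,1]
    - [0,0,0,0,0,-55,1]
    - [0,0,0,0,0,-80,1]
    - [0,0,0,-8,8,-95,1]
    - [0,0,-2,-24,25,-100,1]
    - [0,0,-4,-44,47,-100,1]
    - [0,0,-6,-66,70,-100,1]
    - [0,0,-8,-89,94,-100,1]
    - [0,0,-10,-112,118,-100,1]
    - [0,0,-12,-135,143,-100,1]
    - [0,0,-15,-158,167,-100,1]

```text
t: 16.08
tcp_pos: [0.5076, 0.111, 0.1464]
tool_rot: [0.639, 0.769, -0.0, -0.0]
force: [0.6, 0.7, -2.9]
finger_gap: 0.738
gripper_force: 44.9
```

```bash
cat > go.py <<'E'
from h import *
import sys
x,y,z,yaw=map(float,sys.argv[1:5]); r=readout.sense(); q=r['tool_rot']; t=r['tcp_pos']
ps=2*np.arctan2(q[1],q[0]); d=np.array([x,y,z])-t
print('t',r['t'],t.round(4),'gap',round(float(r['finger_gap']),3),'gf',r['gripper_force'],'yaw',np.degrees(ps).round(1))
print('turn',round((np.degrees(ps)-yaw+180)%360-180,1),'shift mm',(1000*np.array([d[0]*np.cos(ps)+d[1]*np.sin(ps),d[0]*np.sin(ps)-d[1]*np.cos(ps),-d[2]])).round(1))
E
python3 go.py .6525 -.0464 .146 100.7
```

```text
t 16.0833 [0.5076 0.111  0.1464] gap 0.738 gf 44.89286184310913 yaw 100.5
turn -0.2 shift mm [-181.1  113.8    0.4]
```

Request:
move_arm:
  rows:
    - [0,0,0,-23,14,0,1]
    - [0,0,0,-47,29,0,1]
    - [0,0,0,-71,44,0,1]
    - [0,0,0,-95,59,0,1]
    - [0,0,0,-118,74,0,1]
    - [0,0,0,-140,88,0,1]
    - [0,0,0,-159,100,0,1]
    - [0,0,0,-173,109,0,1]
    - [0,0,0,-181,113,0,1]
    - [0,0,0,-182,114,0,1]
    - [0,0,0,-182,114,0,1]
    - [0,0,0,-182,114,0,1]

```text
t: 17.08
tcp_pos: [0.6508, -0.0451, 0.1459]
tool_rot: [0.64, 0.768, -0.0, -0.001]
force: [-0.5, 0.8, -3.5]
finger_gap: 0.734
gripper_force: 44.9
```

```bash
python3 w.py w8.png; python3 go.py .6525 -.0464 .0495 100.7
```

```text
17.1333 [ 0.6509 -0.0449  0.146 ] [ 0.64   0.769 -0.    -0.001] 0.7388629645844513
[251, 21, 150, 217, 5471] 0.019 [0.6444 0.0076] [0.1131 0.1383]
[505, 108, 135, 214, 6450] 0.0188 [ 0.8449 -0.0279] [0.122  0.1637]
t 17.1333 [ 0.6509 -0.0449  0.146 ] gap 0.739 gf 44.88546285778284 yaw 100.5
turn -0.2 shift mm [-1.8  1.3 96.5]
```

View pics/w8.png

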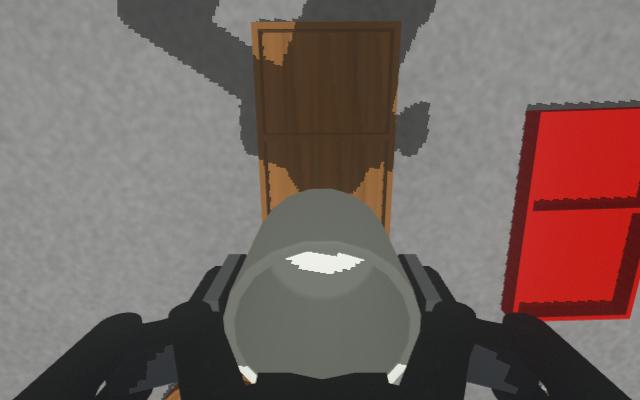

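The large cup is held upright over the wide bay. The far-wall corners are at (252,22) and (400,22), and the divider at (325,133). I'll check the bay centre from these.

```bash
python3 - <<'E'
from h import *
s=snap('wrist'); a,b,c=[ray(s,u,v,.018)[:2] for u,v in((252,22),(400,22),(325,133))]
print(a,b,c); e=b-a; yaw=np.degrees(np.arctan2(e[1],e[0])); n=np.array([-np.sin(np.radians(yaw)),np.cos(np.radians(yaw))])
for yw in(yaw,10.7):
    n=np.array([-np.sin(np.radians(yw)),np.cos(np.radians(yw))]); print(np.linalg.norm(e),yw,'origin from far wall',(a+b)/2-.082*n,'from divider',c-.010*n,'wide',(a+b)/2-.117*n)
E
```

```text
[0.58642905 0.06169958] [0.67733229 0.07846916] [0.64392801 0.00253901]
0.09243710085033678 10.452255471986247 origin from far wall [ 0.64675679 -0.01055495] from divider [ 0.64574217 -0.00729505] wide [ 0.65310635 -0.04497418]
0.09243710085033678 10.7 origin from far wall [ 0.64710533 -0.01048988] from divider [ 0.64578468 -0.00728712] wide [ 0.65360366 -0.04488132]
```

Request:
move_arm:
  rows:
    - [0,0,0,-1,2,10,1]
    - [0,0,0,-1,2,28,1]
    - [0,0,0,-1,2,48,1]
    - [0,0,0,-1,2,66,1]
    - [0,0,0,-1,2,80,1]
    - [0,0,0,-1,2,88,1]
    - [0,0,0,-1,2,92,1]
    - [0,0,0,-1,2,94,1]
    - [0,0,0,-1,2,96,1]
    - [0,0,0,-1,2,96,1]
    - [0,0,0,-1,2,96,1]

```text
t: 18.1
tcp_pos: [0.655, -0.047, 0.0512]
tool_rot: [0.64, 0.768, 0.0, 0.001]
force: [-0.9, 0.0, -1.7]
finger_gap: 0.74
gripper_force: 44.9
```

Request:
move_arm:
  rows:
    - [0,0,0,0,0,1,1]
    - [0,0,0,0,0,1,1]
    - [0,0,0,0,0,1,0.6]
    - [0,0,0,0,0,1,0.1]
    - [0,0,0,0,0,1,0]
    - [0,0,0,0,0,1,0]
    - [0,0,0,0,0,1,0]
    - [0,0,0,0,0,-15,0]
    - [0,0,0,0,0,-40,0]
    - [0,0,0,0,0,-75,0]
    - [0,0,0,0,0,-105,0]
    - [0,0,0,0,0,-110,0]

```text
t: 19.1
tcp_pos: [0.6578, -0.0475, 0.1663]
tool_rot: [0.64, 0.768, 0.002, 0.005]
force: [-0.3, 0.3, 0.5]
finger_gap: 1.003
gripper_force: 0.0
```

```bash
python3 w.py w9.png; python3 go.py .409 .123 .16 100.7
```

```text
19.15 [ 0.6572 -0.0474  0.1651] [0.64  0.768 0.002 0.004] 1.0008828911395014
[243, 19, 140, 237, 11290] 0.0708 [ 0.6543 -0.0447] [0.0613 0.0617]
[484, 99, 156, 202, 7569] 0.0189 [ 0.8449 -0.0274] [0.1208 0.1726]
[198, 348, 94, 25, 707] 0.0166 [ 0.6187 -0.2186] [0.0789 0.0141]
[218, 370, 37, 24, 549] 0.0289 [ 0.6122 -0.2383] [0.0182 0.005 ]
t 19.15 [ 0.6572 -0.0474  0.1651] gap 1.001 gf 0.0 yaw 100.4
turn -0.3 shift mm [ 212.4 -213.3    5.1]
```

View pics/w9.png

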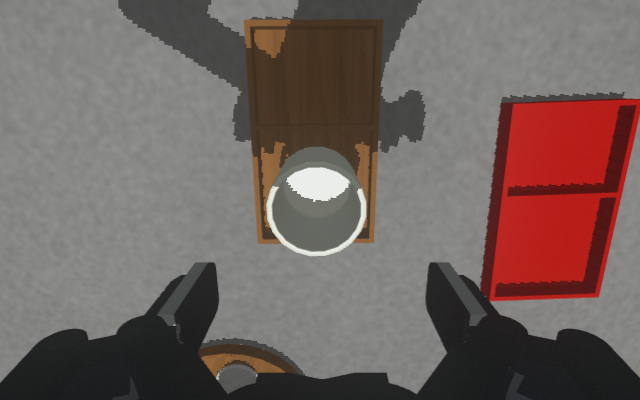

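The large cup stands in the wide bay (rim centre at (316,212)). Next is the small cup.

Request:
move_arm:
  rows:
    - [0,0,0,15,-15,0,0]
    - [0,0,0,40,-40,0,0]
    - [0,0,0,68,-68,0,0]
    - [0,0,0,96,-96,0,0]
    - [0,0,0,124,-124,2,0]
    - [0,0,0,152,-152,5,0]
    - [0,0,0,178,-178,5,0]
    - [0,0,0,198,-199,5,0]
    - [0,0,0,210,-211,5,0]
    - [0,0,0,212,-213,5,0]
    - [0,0,0,212,-213,5,0]
    - [0,0,0,212,-213,5,0]

```text
t: 20.15
tcp_pos: [0.4081, 0.123, 0.1552]
tool_rot: [0.64, 0.768, 0.0, 0.001]
force: [1.0, -0.4, 0.3]
finger_gap: 0.999
gripper_force: 0.0
```

```bash
python3 w.py w10.png; python3 go.py .4085 .123 .0395 100.7
```

```text
20.2 [0.4086 0.1228 0.1552] [0.64  0.768 0.001 0.001] 0.9999313858222979
[513, 0, 127, 205, 3334] 0.0189 [0.5935 0.2216] [0.0945 0.1208]
[578, 29, 62, 123, 1243] 0.0115 [0.5977 0.2315] [0.0304 0.0793]
[286, 160, 72, 79, 2970] 0.0485 [0.4076 0.1264] [0.0457 0.0459]
[511, 297, 124, 59, 2056] 0.0188 [0.6352 0.0551] [0.0989 0.0465]
t 20.2 [0.4086 0.1228 0.1552] gap 1.0 gf 0.0 yaw 100.4
turn -0.3 shift mm [ 2.000e-01 -1.000e-01  1.157e+02]
```

Request:
move_arm:
  rows:
    - [0,0,0,0,-1,20,0]
    - [0,0,0,0,-1,45,0]
    - [0,0,0,0,-1,70,0]
    - [0,0,0,0,-1,90,0]
    - [0,0,0,0,-1,105,0]
    - [0,0,0,0,-1,112,0]
    - [0,0,0,0,-1,114,0]
    - [0,0,0,0,-1,114,1]
    - [0,0,0,0,-1,114,1]
    - [0,0,0,0,-1,114,1]
    - [0,0,0,0,-1,114,1]
    - [0,0,0,0,-1,114,1]
  squeeze: 35

```text
t: 21.2
tcp_pos: [0.4066, 0.1231, 0.0423]
tool_rot: [0.64, 0.768, 0.001, 0.001]
force: [1.4, -0.6, 4.9]
finger_gap: 0.536
gripper_force: 35.6
```

Request:
move_arm:
  rows:
    - [0,0,0,0,0,0,1]
    - [0,0,0,0,0,0,1]

```text
t: 21.37
tcp_pos: [0.4066, 0.1231, 0.0423]
tool_rot: [0.64, 0.768, 0.001, 0.001]
force: [1.4, -0.5, 6.9]
finger_gap: 0.54
gripper_force: 35.7
```

```bash
python3 go.py .638 .0335 .14 100.7
```

```text
t 21.3667 [0.4066 0.1231 0.0423] gap 0.54 gf 35.674903733709016 yaw 100.4
turn -0.3 shift mm [-129.9  211.4  -97.7]
```

Request:
move_arm:
  rows:
    - [0,0,0,0,0,-10,1]
    - [0,0,0,0,0,-30,1]
    - [0,0,0,0,0,-55,1]
    - [0,0,0,-6,10,-80,1]
    - [0,0,0,-20,32,-90,1]
    - [0,0,0,-37,60,-90,1]
    - [0,0,0,-55,90,-90,1]
    - [0,0,0,-74,120,-90,1]
    - [0,0,0,-93,151,-90,1]
    - [0,0,0,-110,179,-90,1]
    - [0,0,0,-123,200,-90,1]
    - [0,0,0,-129,209,-90,1]

```text
t: 22.37
tcp_pos: [0.6382, 0.0322, 0.1316]
tool_rot: [0.641, 0.768, 0.001, 0.002]
force: [0.8, 0.1, -0.3]
finger_gap: 0.538
gripper_force: 36.3
```

Request:
move_arm:
  rows:
    - [0,0,0,-1,2,0,1]
    - [0,0,0,-1,2,0,1]
    - [0,0,0,-1,2,0,1]

```text
t: 22.62
tcp_pos: [0.6348, 0.0339, 0.1308]
tool_rot: [0.64, 0.768, -0.001, -0.001]
force: [0.3, 0.7, -0.3]
finger_gap: 0.536
gripper_force: 36.3
```

```bash
python3 w.py w11.png; python3 go.py .638 .0335 .0455 100.7
```

```text
22.6667 [0.6347 0.0341 0.1309] [ 0.64   0.768 -0.001 -0.001] 0.5380407280749534
[343, 0, 36, 10, 203] 0.0187 [0.6361 0.1613] [0.0153 0.0033]
[256, 151, 145, 103, 2742] 0.0189 [0.6376 0.0368] [0.1013 0.0816]
[514, 224, 126, 176, 4983] 0.0187 [ 0.8435 -0.0123] [0.1197 0.1381]
[266, 330, 123, 49, 2928] 0.0708 [ 0.6542 -0.0408] [0.0626 0.0365]
t 22.6667 [0.6347 0.0341 0.1309] gap 0.538 gf 36.34415938095344 yaw 100.4
turn -0.3 shift mm [-1.2  3.2 85.4]
```

View pics/w11.png

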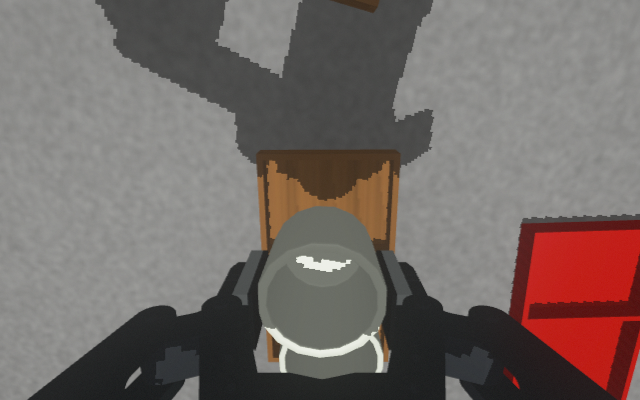

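The small cup is held upright over the narrow bay, with the large cup behind it at (330,360). I'll lower it.

Request:
move_arm:
  rows:
    - [0,0,0,-1,3,10,1]
    - [0,0,0,-1,3,26,1]
    - [0,0,0,-1,3,44,1]
    - [0,0,0,-1,3,60,1]
    - [0,0,0,-1,3,72,1]
    - [0,0,0,-1,3,79,1]
    - [0,0,0,-1,3,83,1]
    - [0,0,0,-1,3,85,1]
    - [0,0,0,-1,3,86,1]
    - [0,0,0,-1,3,86,1]
    - [0,0,0,-1,3,86,1]

```text
t: 23.58
tcp_pos: [0.6403, 0.0328, 0.0461]
tool_rot: [0.64, 0.768, 0.0, 0.001]
force: [0.3, 0.1, -1.8]
finger_gap: 0.543
gripper_force: 36.4
```

Request:
move_arm:
  rows:
    - [0,0,0,0,0,1,1]
    - [0,0,0,0,0,1,1]
    - [0,0,0,0,0,1,0.4]
    - [0,0,0,0,0,1,0.2]
    - [0,0,0,0,0,1,0.2]
    - [0,0,0,0,0,1,0.2]
    - [0,0,0,0,0,1,0.2]
    - [0,0,0,0,0,-15,0.2]
    - [0,0,0,0,0,-40,0.2]
    - [0,0,0,0,0,-75,0.2]
    - [0,0,0,0,0,-110,0.2]
    - [0,0,0,0,0,-140,0.2]

```text
t: 24.58
tcp_pos: [0.64, 0.0329, 0.1872]
tool_rot: [0.64, 0.768, 0.0, 0.0]
force: [-0.2, -0.5, 0.8]
finger_gap: 0.796
gripper_force: 0.0
```

Request:
move_arm:
  rows:
    - [0,0,0,0,-30,-20,0.2]
    - [0,0,0,0,-65,-40,0.2]
    - [0,0,0,0,-100,-60,0.2]
    - [0,0,0,0,-130,-80,0.2]
    - [0,0,0,0,-150,-90,0.2]
    - [0,0,0,0,-160,-90,0.2]
    - [0,0,0,0,-160,-90,0.2]
    - [0,0,0,0,-160,-90,0.2]

```text
t: 25.25
tcp_pos: [0.4829, 0.0039, 0.275]
tool_rot: [0.64, 0.768, 0.0, 0.0]
force: [0.8, 0.8, -0.4]
finger_gap: 0.801
gripper_force: 0.0
```

```bash
python3 w.py w12.png; python3 - <<'E'
from h import *
s=snap('side','side1.png'); p=cloud(s); g=((p[...,2]>.009)&(p[...,2]<.17)&(p[...,0]>.3)&(p[...,0]<.75)&(abs(p[...,1])<.5)).astype(np.uint8)
k,l,st,ce=cv2.connectedComponentsWithStats(g)
for i in range(1,k):
    if st[i,4]<100: continue
    P=p[l==i]; zt=np.percentile(P[:,2],95); T=P[P[:,2]>zt-.006]; print(st[i].tolist(),zt.round(3),((T.min(0)+T.max(0))/2).round(4))
E
```

```text
25.3 [0.4834 0.0039 0.2748] [0.64  0.768 0.    0.   ] 0.7934687289187975
[417, 0, 113, 39, 1048] 0.0191 [0.5959 0.1757] [0.0992 0.0312]
[417, 127, 104, 155, 8758] 0.0676 [ 0.6536 -0.0446] [0.062  0.0614]
[571, 176, 69, 135, 2252] 0.0189 [ 0.8361 -0.0331] [0.1061 0.1652]
[325, 343, 93, 36, 543] 0.017 [ 0.5924 -0.2414] [0.1051 0.0594]
[585, 342, 55, 49, 1217] 0.031 [ 0.8935 -0.1879] [0.056  0.0393]
[370, 359, 33, 28, 480] 0.0393 [ 0.6195 -0.2425] [0.0213 0.0119]
[243, 120, 19, 28, 329] 0.102 [0.4159 0.4683 0.1007]
[291, 150, 33, 33, 225] 0.022 [0.6032 0.2577 0.0197]
[314, 187, 49, 42, 992] 0.07 [ 0.6561 -0.0454  0.0693]
[323, 253, 59, 46, 576] 0.041 [ 0.6153 -0.258   0.0397]
[349, 275, 11, 14, 117] 0.034 [ 0.6123 -0.3198  0.032 ]
[279, 298, 32, 58, 1212] 0.165 [ 0.4262 -0.4722  0.1642]
[367, 318, 45, 26, 209] 0.021 [ 0.6481 -0.478   0.019 ]
```

View pics/side1.png

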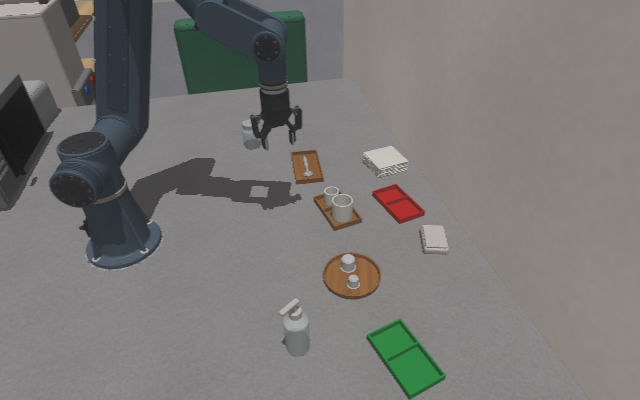

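Everything is in place and upright: the cups at (331,196) and (342,207), the capsules at (348,263) and (353,282), and the spoon at (307,167). I'll check the small cup's position, then hand in.

```bash
python3 - <<'E'
from h import *
p=cloud(snap('wrist')); T=p[(p[...,2]>.044)&(p[...,2]<.056)&(p[...,1]>.0)&(p[...,1]<.08)&(p[...,0]>.58)&(p[...,0]<.7)]
lo,hi=np.percentile(T[:,:2],[1,99],axis=0); c=(lo+hi)/2; a=np.radians(10.6)
y=np.array([-np.sin(a),np.cos(a)]); x=np.array([np.cos(a),np.sin(a)]); d=c-[.646,-.011]; e=np.array([.6536,-.0455])-[.646,-.011]
print(c,hi-lo,'small x,y',d@x,d@y,'large',e@x,e@y)
ok=abs(d@x)<.02 and .034<d@y<.056
if ok: print(order.sign_off())
E
```

```text
[0.63963094 0.03566154] [0.04585448 0.04539526] small x,y 0.002323078154207496 0.04703687384061903 large 0.001123987057397708 -0.03530929981031628
the job is handed in; nothing more can be done
None
```

I handed the job in at about 25 s of the 128 s allowed: last measurements put both cups, both capsules and the spoon upright or flat in their places within tolerance, and the soap bottle and sugar jar were not moved; no verdict came back.

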